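# Fetch the brass gauge bar from between the V-blocks

### The job

The brass gauge bar is hemmed in between the two painted V-blocks on the aluminium rack. First stand both V-blocks on the green mat and let go of them, leaving the bar where it is; then set the bar upright in the white fixture, between its black lugs, and finally put each V-block back in the middle of the pad of its own colour, upright and lined up with the pad. Leave the standing steel specimen cylinder with the paper band and the orange oil bottle where they are.

Things in the scene. Friction and masses are not known exactly. Their poses are not given: they have to be found in the camera images.
- gauge_bar: Brass bar 24 (x) x 98 (y) x 40 high (z) mm, about 0.75 kg, standing on a 24 x 98 mm face on the bare rack plate (8 mm above the bench), between the two pads. Origin: centre of its underside. Too long to grip end to end: grip it across the 24 mm at mid-length, which needs both V-blocks out of the way.
- vblock_blue: Steel V-block, blue painted, 44 (x) x 60 (y) x 45 high (z) mm, about 0.7 kg. A bare V groove, 44 mm wide and 22 deep, runs along x in its top; grip the flat solid side faces at y = +-30 mm. Origin: centre of the underside. Starts in the middle of the blue pad, its 60 mm side along the pad's long side, 7 mm from the brass bar.
- vblock_red: Steel V-block, red painted, 44 (x) x 60 (y) x 45 high (z) mm, about 0.7 kg. A bare V groove, 44 mm wide and 22 deep, runs along x in its top; grip the flat solid side faces at y = +-30 mm. Origin: centre of the underside. Starts in the middle of the red pad, its 60 mm side along the pad's long side, 7 mm from the brass bar.
- pad_blue: Thin blue pad fixed on the aluminium rack plate, home of the blue V-block: 50 (x) x 104 (y) x 3 mm thick. Origin: centre of its underside, 8 mm above the bench (V-blocks stand at 11 mm). The two pads lie parallel, 84 mm apart centre to centre along x, the brass bar midway between. At the start the V-block hides all but its two ends.
- pad_red: Thin red pad fixed on the aluminium rack plate, home of the red V-block: 50 (x) x 104 (y) x 3 mm thick. Origin: centre of its underside, 8 mm above the bench (V-blocks stand at 11 mm). The two pads lie parallel, 84 mm apart centre to centre along x, the brass bar midway between. At the start the V-block hides all but its two ends.
- mat: Green mat fixed to the bench, the side area: 190 (x) x 120 (y) x 3 mm thick; room for both V-blocks one behind the other along its x (45 mm either side of the middle). Origin: centre of its underside, on the bench. It lies on the robot's left or right, the fixture on the other side.
- fixture: White fixture on the bench, plate 100 (x) x 156 (y) x 12 mm thick. The bar stands on its flat top (12 mm above the bench), centred, length along y, either way round. Black lugs 12 mm high around the seat leave 10 mm play: end lugs with inner faces at y = +-59 mm; corner lugs with inner faces at x = +-22 mm, |y| = 37 to 51 mm; long sides open in the middle. Origin: centre of underside.
- specimen: Bystander: upright steel cylinder with a paper band, 34 mm in diameter, 75 mm high, standing on the bench on the far left. Origin: centre of its underside.
- oil_bottle: Bystander: orange plastic oil bottle with red cap, 44 mm in diameter, 85 mm high, standing on the bench on the far right. Origin: centre of its underside.
Things that resemble listed ones, but are neither listed nor needed, are in the scene too. Several things have the shape of the gauge_bar; the one meant has the colours described above.

How it is judged:
By the outcome, as a careful person would: the job done as asked, in the order asked, and still so for the second after the job is handed in, with the robot touching nothing.
It also fails if it takes over 126 s, if anything falls off the work surface, if the arm or the gripper's body presses on something with over 40 N, if the wrist force passes 120 N, or if a joint passes its speed limit or range.

### The arm

A 6-joint arm with a two-finger parallel gripper is mounted at the origin on the work surface. World frame = base frame: x ahead of the robot, y to its left, z up, the work surface at z = 0. Lengths are in m, angles in rad, forces in N, time in s.
With the tool pointing down it reaches from about 0.3 to 0.775 m from the base axis. Payload 14.6 kg.
Tool frame: the origin (TCP) lies midway between the tips of the shut fingers; the grasp point (between the pads) lies 19 mm behind it (arm.grasp_offset is the z of the grasp point in the tool frame, in m); z points along the fingers, y is the line along which they close (so a half turn about z gives the same grasp; the last joint's range is limited). The gripper opens to 94 mm and grips with 3 to 60 N. Pads are 16 mm wide; open, the fingers measure 119 mm over their backs; the gripper's body (75 mm by 177 mm) begins 78 mm behind the grasp point.
Start: joints at [1.063, 0.3, 1.521, -0, 1.321, -0.067], TCP at [0.235, 0.497, 0.205] pointing down, gripper open.
Joint ranges: [-3.03, 3.03], [-0.79, 2.21], [0.23, 2.52], [-1.04, 4.18], [0, 3.07], [-2.55, 2.55]. Speed limits (rad/s): [2.22, 2.22, 2.57, 3.14, 3.14, 3.14].

### API

Orientations are given as [roll, pitch, yaw] about the fixed x, y, z axes, in that order (R = Rz(yaw) Ry(pitch) Rx(roll)).
In Python, from plant import arm, imaging, models gives the robot as it stands. The module is installed in compiled form; this text tells all that it offers.
- The arm moves only by the tool step_arm, never from a script. Its arguments are lists of equal length, an entry for each row: "jaw": the closure, from -1 (fully open) to 1 (shut); "linear": the shift along the tool's x, y, z each as a share of 400 mm, from -1 to 1, a list of three; "spin": the turn about the tool's z as a share of 90 degrees, from -1 to 1. In form: {"jaw": [jaw, ...], "linear": [[tx, ty, tz], ...], "spin": [spin, ...]}. A call has 1 to 10 rows; each row is the pose to reach, as a shift and turn from the pose commanded when the call began, along the tool's axes at that moment; what a row does not reach only later rows make up. A row lasts 1/12 s, in which the tool goes at most 41.7 mm and 7.16 degrees, less where a joint would pass 70% of its speed; a pose out of reach is approached as far as the arm can. A call with a number of a shift or a turn outside -1 to 1 is refused whole. A call with a gripper value outside its range is refused whole. The fingers move at their own pace and stop on an object; "grip_force" is the grip in N (left out, the last holds). Time passes only in rows, so rows that repeat a pose let the fingers close. It gives the time, the measured TCP pose, the force, the opening and the grip force at its end, in the units of the state.
- arm.read_state(): the state, without advancing time (a new reading comes with each control period).
- imaging.grab_frame(name): name is "side" or "top" or "wrist"; returns a dict with "img" (480x640x3 uint8, red, green, blue), "fovy" (degrees; the focal length in pixels is half the picture's height over the tangent of half this angle, whatever the lens; pixels are square), "cx", "cy" (the principal point, pixels), "dist" ([k1, k2, p1, p2, k3] as OpenCV has them; the pictures are not rectified), "R" (3x3) and "t" (3): a world point X has camera coordinates R X + t. Camera axes: x right, y down, z forward; pixel columns grow to the right and rows downward; lengths in m; the calibration is good to about 2 mm. A picture is of the moment at which its call begins. There is no depth.
- arm.close_job(): hands the job in; it is judged then, once.
Trained networks look in the newest picture that a camera, given by its name, has taken for a name from the list of things; names that differ only in an ending like _2 or _b are one class to them, and where a whole thing is asked for, a point or a joint stands for the part that bears it (a point fixed in the world has none). Each returns a list of dicts, best first, with "score" (0 to 1); they miss things now and then, are a little off and sometimes report something else, mostly with a low value. They report only what shows in the picture. A call takes as long as a camera call. They do not tell look-alikes from the thing itself.
- models.search_frame(name, camera): "extent" ([left, top, width, height] in pixels, round what is visible of it).
- models.cut_out(name, camera): "region" (480x640 bool, what is visible of it) and "extent" ([left, top, width, height] in pixels, round what is visible of it).
The state is a dict: "clock": time; "joint_positions": joint angles; "qd": joint speeds; "joint_torque": joint torques, N m; "eef_pos": TCP position; "tcp_rot": TCP orientation; "ft_force": force on the tool from outside, world axes, zero at the start; "ft_torque": the same for the moment, N m; "finger_gap": finger opening in m; "gripper_force": force on a finger pad.
Only numpy, scipy, OpenCV 4.12 (cv2) and the standard library are available. Lean on these libraries where they do the work, as an engineer would, in place of code of your own. Each camera call takes 0.05 s, during which the arm holds its last target. There are 200 camera calls.

## Working session

There is one attempt and no reset: what is moved stays moved. The work goes in short steps, Python scripts to look and compute and a tool call to move; the robot and the scene stay as the last step left them, time stands still between calls to the robot, and variables do not carry over. Pictures are saved under pics/ and viewed, at most 14 in all, crops included, and the job is handed in when it is done.

Besides the shell and the picture viewer there is one more tool, called as name(argument=value, ...) on one line, values as JSON. step_arm: Moves the arm, as the interface text tells. Shift numbers are shares of 400 mm and turn numbers shares of 90 degrees, none past 1 either way. Its arguments: {"type":"object","properties":{"jaw":{"type":"array","items":{"type":"number"}},"linear":{"type":"array","items":{"type":"array","items":{"type":"number","minimum":-1,"maximum":1}}},"spin":{"type":"array","items":{"type":"number","minimum":-1,"maximum":1}},"grip_force":{"type":"number"}},"required":["jaw","linear","spin"]}

```bash
mkdir -p pics; python3 - <<'E'
from plant import arm, imaging, models
import cv2
s=arm.read_state(); print(s['clock'],s['eef_pos'],s['tcp_rot'],s['finger_gap'],arm.grasp_offset)
for c in ['top','side']:
    f=imaging.grab_frame(c); cv2.imwrite(f'pics/{c}0.png',f['img'][:,:,::-1]); print(c,f['fovy'],f['cx'],f['cy'],f['dist'],f['R'],f['t'])
    for n in ['gauge_bar','vblock_blue','vblock_red','pad_blue','pad_red','mat','fixture','specimen','oil_bottle']:
        print(n,[(round(d['score'],2),[int(v) for v in d['extent']]) for d in models.search_frame(n,c)][:4])
E
```

```text
0.0 [0.23453134 0.4972065  0.20488889] [-3.14045850e+00 -8.89227519e-05  2.70081171e+00] 0.09397238776973654 -0.0188
top 55.922597882435724 320.6426255166043 239.0468757646956 [-0.00137263  0.          0.          0.          0.        ] [[-0.00747844 -0.99993977  0.00803239]
 [-0.98423094  0.00594084 -0.17678847]
 [ 0.17673011 -0.00922783 -0.98421609]] [0.00368047 0.58091603 0.75219098]
gauge_bar [(0.9, [225, 195, 38, 53]), (0.82, [316, 221, 56, 24]), (0.63, [438, 210, 26, 54])]
vblock_blue [(0.63, [329, 190, 33, 36])]
vblock_red [(0.95, [323, 236, 36, 32]), (0.72, [317, 193, 55, 31])]
pad_blue [(0.58, [317, 193, 54, 32])]
pad_red []
mat [(0.92, [142, 263, 75, 112])]
fixture [(0.81, [436, 282, 86, 70])]
specimen [(0.85, [189, 149, 30, 32]), (0.65, [416, 158, 30, 33]), (0.41, [324, 236, 36, 34])]
oil_bottle [(0.85, [419, 161, 27, 31])]
side 53.57432915707835 311.98932335088216 240.99967658446846 [-0.09940447  0.          0.          0.          0.        ] [[-0.98622587 -0.16412044 -0.02056723]
 [-0.09718072  0.67556524 -0.73086765]
 [ 0.13384482 -0.71880184 -0.68220926]] [0.58912057 0.07955757 0.83764579]
gauge_bar [(0.97, [298, 206, 26, 46]), (0.72, [319, 343, 134, 75]), (0.71, [257, 278, 56, 47]), (0.65, [311, 157, 43, 28])]
vblock_blue [(0.66, [275, 203, 32, 38])]
vblock_red [(0.64, [319, 209, 31, 36]), (0.42, [196, 294, 31, 50])]
pad_blue [(0.72, [270, 236, 26, 14]), (0.64, [197, 296, 28, 46])]
pad_red [(0.8, [314, 221, 37, 38]), (0.31, [269, 149, 24, 38]), (0.17, [272, 238, 27, 12])]
mat [(0.89, [320, 345, 134, 72])]
fixture [(0.69, [367, 148, 56, 47])]
specimen [(0.83, [198, 297, 28, 46])]
oil_bottle [(0.83, [267, 151, 27, 38])]
```

View pics/top0.png

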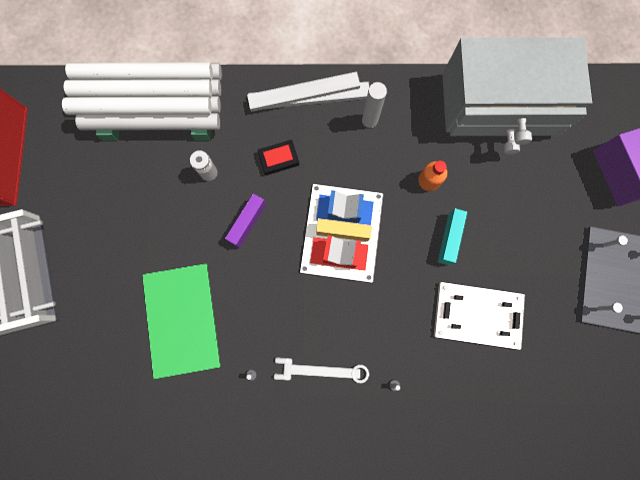

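View pics/side0.png

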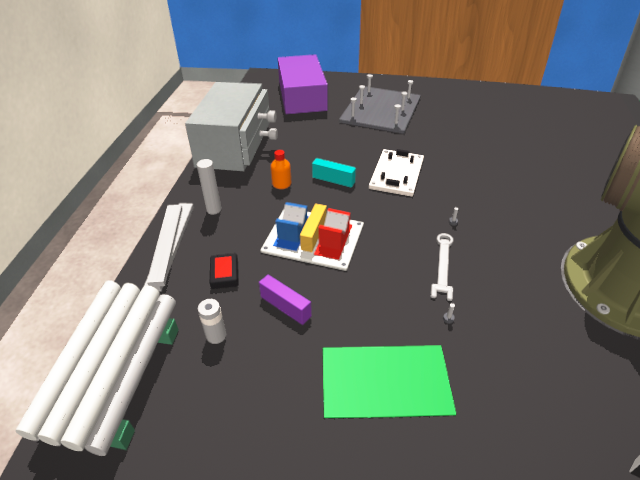

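The top picture shows three bar-shaped things: purple (245,220), brass (344,229) and teal (453,236). The brass one between the blue V-block (345,207) and the red one (341,252) fits the description. The mat is at (181,321), the fixture at (480,316), the specimen at (203,166) and the bottle at (433,176). Next I'll get coarse positions, an enlarged crop of the brass bar, and the wrist camera calibration.

```bash
cat > h.py <<'E'
import numpy as np, cv2
from plant import arm, imaging, models
def K(f):
    fl=240/np.tan(np.radians(f['fovy']/2)); return np.array([[fl,0,f['cx']],[0,fl,f['cy']],[0,0,1.]])
def rays(f,p):
    u=cv2.undistortPoints(np.array(p,float).reshape(-1,1,2),K(f),np.array(f['dist'],float)).reshape(-1,2)
    d=np.c_[u,np.ones(len(u))]@f['R']; return -f['R'].T@f['t'],d
def plane(f,p,z):
    c,d=rays(f,p); return (c+d*((z-c[2])/d[:,2])[:,None])[:,:2]
def proj(f,X):
    X=np.array(X,float).reshape(-1,3); r,_=cv2.Rodrigues(np.array(f['R'])); return cv2.projectPoints(X,r,np.array(f['t'],float),K(f),np.array(f['dist'],float))[0].reshape(-1,2)
def tri(obs):
    A=np.zeros((3,3));b=np.zeros(3)
    for f,p in obs:
        c,d=rays(f,[p]);d=d[0]/np.linalg.norm(d[0]);M=np.eye(3)-np.outer(d,d);A+=M;b+=M@c
    return np.linalg.solve(A,b)
def rect(f,mask,z):
    """min-area rectangle of a mask laid on plane z: centre, sizes(mm), angle of long side"""
    cs,_=cv2.findContours(mask.astype(np.uint8),cv2.RETR_EXTERNAL,cv2.CHAIN_APPROX_NONE)
    c=max(cs,key=cv2.contourArea).reshape(-1,2)
    w=(plane(f,c,z)*1000).astype(np.float32); (cx,cy),(a,b),t=cv2.minAreaRect(w)
    if a<b: a,b,t=b,a,t+90
    return round(cx,1),round(cy,1),round(a,1),round(b,1),round((t+90)%180-90,2)
def hsv(f): return cv2.cvtColor(f['img'],cv2.COLOR_RGB2HSV)
def colour(f,name,box=None):
    h=hsv(f);H,S,V=h[...,0].astype(int),h[...,1],h[...,2]
    m={'mat':(abs(H-65)<12)&(S>130)&(V>80),'brass':(abs(H-24)<7)&(S>70)&(V>60),'blue':(abs(H-112)<10)&(S>110)&(V>40),
       'red':((H<7)|(H>172))&(S>130)&(V>50),'white':(S<50)&(V>200)}[name]
    if box is not None:
        k=np.zeros_like(m);l,t,w,hh=[int(v) for v in box];k[max(t,0):t+hh,max(l,0):l+w]=1;m=m&(k>0)
    return m
E
python3 - <<'E'
from h import *
f=imaging.grab_frame('top')
print('mat',rect(f,colour(f,'mat'),.003))
print('fix',rect(f,colour(f,'white',[425,270,110,90]),.012))
print('brass',rect(f,colour(f,'brass',[300,210,85,40]),.048))
d=f['img'][175:290,290:395]; cv2.imwrite('pics/crop0.png',cv2.resize(d[:,:,::-1],None,fx=5,fy=5,interpolation=cv2.INTER_CUBIC))
print('rack corners',plane(f,[[313,185],[382,190],[373,281],[301,273]],.008).round(3).tolist())
w=imaging.grab_frame('wrist'); s=arm.read_state()
from scipy.spatial.transform import Rotation as Ro
R=Ro.from_euler('xyz',s['tcp_rot']).as_matrix(); C=-w['R'].T@w['t']
print(w['fovy'],w['dist'],w['cx'],w['cy'],'cam in tool',R.T@(C-s['eef_pos']),'axes',(w['R']@R).round(3).tolist())
E
```

```text
mat (441.8, 256.7, 189.9, 119.6, 9.48)
fix (446.0, -289.0, 155.3, 100.3, 81.3)
brass (598.8, -41.4, 97.5, 30.2, 82.38)
rack corners [[0.694, 0.013], [0.684, -0.119], [0.509, -0.097], [0.525, 0.036]]
58.334043744954165 [-0.03552591  0.          0.          0.          0.        ] 319.84788703079903 238.89094607838075 cam in tool [ 0.06462861 -0.00045001 -0.17921063] axes [[-0.0, 1.0, -0.001], [-0.974, -0.0, -0.227], [-0.227, 0.001, 0.974]]
```

View pics/crop0.png

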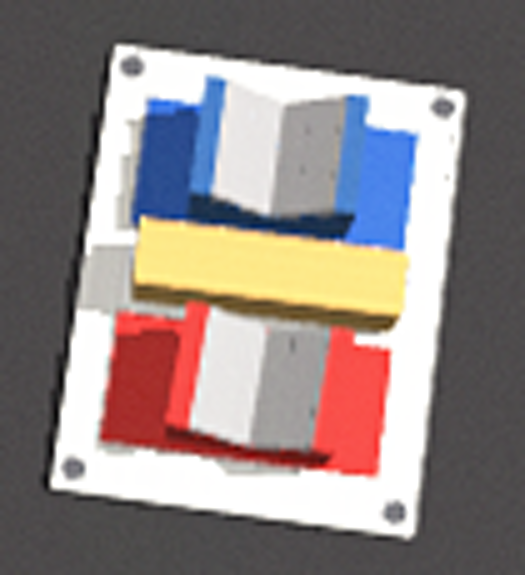

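The crop confirms the brass bar at crop (270,270), hemmed in between the blue V-block above it and the red one below. I'll go over the mat and then the rack for close wrist views.

step_arm(jaw=[-1, -1, -1, -1, -1, -1, -1, -1, -1, -1], linear=[[-0.698, -0.334, 0], [-0.698, -0.334, 0], [-0.698, -0.334, 0], [-0.698, -0.334, 0], [-0.698, -0.334, 0], [-0.698, -0.334, 0], [-0.698, -0.334, 0], [-0.698, -0.334, 0], [-0.698, -0.334, 0], [-0.698, -0.334, 0]], spin=[-0.386, -0.386, -0.386, -0.386, -0.386, -0.386, -0.386, -0.386, -0.386, -0.386])

```text
clock: 1.93
eef_pos: [0.431, 0.2562, 0.2054]
tcp_rot: [3.142, -0.0, -2.979]
ft_force: [0.1, 0.6, 0.4]
finger_gap: 0.094
gripper_force: 0.0
```

```bash
cat >> h.py <<'E'
def go(x,y,z,yawdeg,s=None):
    """shift/spin for step_arm from measured pose to target TCP pose (tool down)"""
    s=s or arm.read_state(); p=np.array(s['eef_pos']); yaw=s['tcp_rot'][2]
    d=np.array([x,y,z])-p; tx=np.array([np.cos(yaw),np.sin(yaw)]);ty=np.array([np.sin(yaw),-np.cos(yaw)])
    sp=-((yawdeg-np.degrees(yaw)+180)%360-180)
    l=np.array([d[:2]@tx,d[:2]@ty,-d[2]])/.4
    return 'linear',l.round(4).tolist(),'spin',round(sp/90,4),'rows',round(max(np.linalg.norm(d)/.0417,abs(sp)/7.16),1)
def st():
    s=arm.read_state(); print('t',round(s['clock'],2),'tcp',np.round(s['eef_pos'],4),'rpy',np.degrees(s['tcp_rot']).round(2),'gap',round(s['finger_gap'],4),'F',np.round(s['ft_force'],1),'grip',s['gripper_force']); return s
E
python3 - <<'E'
from h import *
s=st(); w=imaging.grab_frame('wrist'); print('mat',rect(w,colour(w,'mat'),.003))
print(go(.6,-.042,.205,172.5))
E
```

```text
t 1.93 tcp [0.431  0.2562 0.2054] rpy [ 180.    -0.  -170.7] gap 0.094 F [0.1 0.6 0.4] grip 0.0
mat (443.1, 256.0, 190.2, 120.7, 9.45)
('linear', [-0.2964, -0.8073, 0.001], 'spin', np.float64(0.1878), 'rows', np.float64(8.2))
```

step_arm(jaw=[-1, -1, -1, -1, -1, -1, -1, -1, -1, -1], linear=[[-0.296, -0.807, 0], [-0.296, -0.807, 0], [-0.296, -0.807, 0], [-0.296, -0.807, 0], [-0.296, -0.807, 0], [-0.296, -0.807, 0], [-0.296, -0.807, 0], [-0.296, -0.807, 0], [-0.296, -0.807, 0], [-0.296, -0.807, 0]], spin=[0.188, 0.188, 0.188, 0.188, 0.188, 0.188, 0.188, 0.188, 0.188, 0.188])

```text
clock: 2.82
eef_pos: [0.6008, -0.0423, 0.2047]
tcp_rot: [-3.142, -0.001, 3.01]
ft_force: [-0.7, 0.3, -0.0]
finger_gap: 0.0938
gripper_force: 0.0
```

```bash
python3 - <<'E'
from h import *
import pickle
s=st(); w=imaging.grab_frame('wrist'); cv2.imwrite('pics/w1.png',w['img'][:,:,::-1]); pickle.dump(w,open('w1.pkl','wb'))
print('brass',rect(w,colour(w,'brass'),.048))
for c in ['blue','red']: print(c,rect(w,colour(w,c),.011))
print('rack',rect(w,colour(w,'white'),.008))
for n in ['vblock_blue','vblock_red','gauge_bar']:
    print(n,[(round(d['score'],2),[int(v) for v in d['extent']]) for d in models.search_frame(n,'wrist')][:3])
E
```

```text
t 2.82 tcp [ 0.6008 -0.0423  0.2047] rpy [-1.8000e+02 -5.0000e-02  1.7249e+02] gap 0.0938 F [-0.7  0.3 -0. ] grip 0.0
brass (600.2, -42.4, 97.4, 28.3, 82.48)
blue (654.7, -48.5, 102.9, 61.8, 82.06)
red (564.2, -35.5, 102.6, 53.4, 81.64)
rack (451.5, -258.1, 99.5, 86.6, -8.91)
vblock_blue [(0.64, [284, 240, 75, 63]), (0.23, [0, 9, 104, 125])]
vblock_red [(0.91, [280, 139, 84, 64])]
gauge_bar [(0.97, [483, 155, 99, 121]), (0.94, [63, 176, 51, 118]), (0.56, [259, 202, 122, 40])]
```

View pics/w1.png

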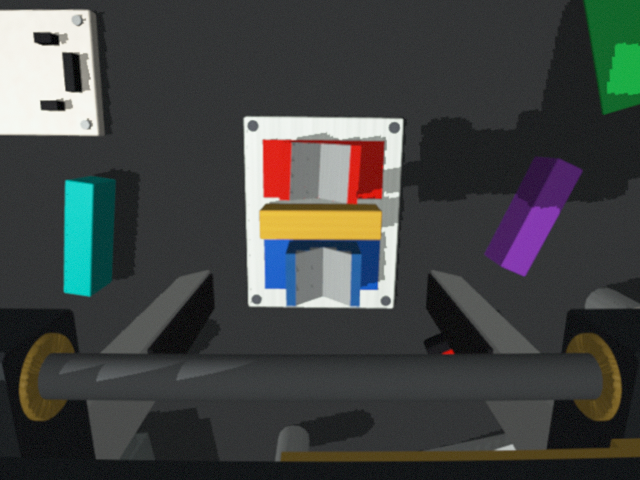

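The wrist picture shows the red block at (322,172), the brass bar at (320,222) and the blue block at (323,273). All three line up with the rack. Next I'll fit the bar's top face in two views, triangulate heights, and check the predicted block corners.

```bash
python3 - <<'E'
from h import *
import pickle
w=pickle.load(open('w1.pkl','rb')); t=imaging.grab_frame('top')
def quad(m):
    m=cv2.morphologyEx(m.astype(np.uint8),cv2.MORPH_OPEN,np.ones((3,3)))
    c=max(cv2.findContours(m,0,cv2.CHAIN_APPROX_NONE)[0],key=cv2.contourArea)
    return m,cv2.boxPoints(cv2.minAreaRect(c))
def top(f,box=None):
    V=hsv(f)[...,2]; m=colour(f,'brass',box); th,_=cv2.threshold(V[m].reshape(-1,1),0,255,cv2.THRESH_OTSU); return m&(V>th)
mw=top(w);mt=top(t,[300,210,85,40])
print('bar top wrist',rect(w,mw,.048),'topcam',rect(t,mt,.048))
qw=quad(mw)[1].mean(0);qt=quad(mt)[1].mean(0)
print('bar top centre tri',tri([(w,qw),(t,qt)]))
for c in ['red','blue']:
    for f,b in ((w,[200,110,230,210]),(t,[295,180,95,105])):
        m=colour(f,c,b); cn=max(cv2.findContours(m.astype(np.uint8),0,1)[0],key=cv2.contourArea).reshape(-1,2)
        P=plane(f,cn,.011)*1000; u=np.array([np.cos(np.radians(-7.55)),np.sin(np.radians(-7.55))]); v=np.array([-u[1],u[0]])
        a,bb=P@u,P@v; print(c,'rack-x',a.min().round(1),a.max().round(1),'rack-y',bb.min().round(1),bb.max().round(1))
u=np.array([np.cos(np.radians(-7.55)),np.sin(np.radians(-7.55))]); print('bar u,v',np.array([600.2,-42.4])@u,np.array([600.2,-42.4])@np.array([-u[1],u[0]]))
# grey groove of the blocks: edges of side faces along rack-y at top z=.056
E
```

```text
bar top wrist (602.5, -42.6, 97.5, 23.4, 81.74) topcam (579.6, -50.2, 127.2, 32.7, 89.64)
bar top centre tri [ 0.53022127 -0.03124125  0.37242277]
red rack-x 537.3 591.0 rack-y -12.4 90.4Traceback (most recent call last):
  File "<stdin>", line 16, in <module>
ValueError: max() iterable argument is empty
```

```bash
cat > m.py <<'E'
from h import *
import pickle
w=pickle.load(open('w1.pkl','rb')); t=imaging.grab_frame('top'); t['img']=cv2.imread('pics/top0.png')[:,:,::-1].copy()
def top(f,box=None):
    V=hsv(f)[...,2]; m=colour(f,'brass',box); th,_=cv2.threshold(V[m].reshape(-1,1),0,255,cv2.THRESH_OTSU); return m&(V>th)
def cen(m): 
    c=max(cv2.findContours(m.astype(np.uint8),0,cv2.CHAIN_APPROX_NONE)[0],key=cv2.contourArea); return cv2.minAreaRect(c)[0]
mw=top(w);mt=top(t,[300,210,85,40])
print('bar top wrist',rect(w,mw,.048),'topcam',rect(t,mt,.048),'tri',tri([(w,cen(mw)),(t,cen(mt))]))
a0=np.radians(-7.6);u=np.array([np.cos(a0),np.sin(a0)]); v=np.array([-u[1],u[0]])
B=np.array([602.3,-42.6]); print('bar uv',B@u,B@v)
for c in ['red','blue']:
    for f,b in ((w,[200,110,230,210]),(t,[295,180,95,105])):
        m=colour(f,c,b); cn=max(cv2.findContours(m.astype(np.uint8),0,1)[0],key=cv2.contourArea).reshape(-1,2)
        P=plane(f,cn,.011)*1000;a,bb=P@u-B@u,P@v-B@v; print(c,'rel rack-x',a.min().round(1),a.max().round(1),'rack-y',bb.min().round(1),bb.max().round(1))
# overlay model
def corners(cu,hu,hv,z): return [np.r_[(B+(cu+i*hu)*u+j*hv*v)/1000,z] for i,j in((-1,-1),(1,-1),(1,1),(-1,1))]
im=cv2.resize(w['img'][100:320,220:430],None,fx=3.6,fy=2.7)
im=im[:,:,::-1].copy()
for q in (corners(0,12,49,.048),corners(42,22,30,.056),corners(-42,22,30,.056),corners(42,25,52,.011),corners(-42,25,52,.011)):
    p=(proj(w,q)-[220,100]+.5)*[3.6,2.7]; cv2.polylines(im,[p.astype(int)],True,(0,255,0),1)
cv2.imwrite('pics/ov1.png',im)
E
python3 m.py
```

```text
bar top wrist (602.5, -42.6, 97.5, 23.4, 81.74) topcam (601.7, -41.9, 97.1, 24.4, 82.38) tri [ 0.60752123 -0.04359922  0.02040247]
bar uv 602.643242118457 37.432241837149164
red rel rack-x -65.4 -11.7 rack-y -49.4 53.5
red rel rack-x -66.6 -9.6 rack-y -48.7 54.4
blue rel rack-x 21.6 83.4 rack-y -50.5 52.7
blue rel rack-x 17.7 77.0 rack-y -49.7 53.5
```

View pics/ov1.png

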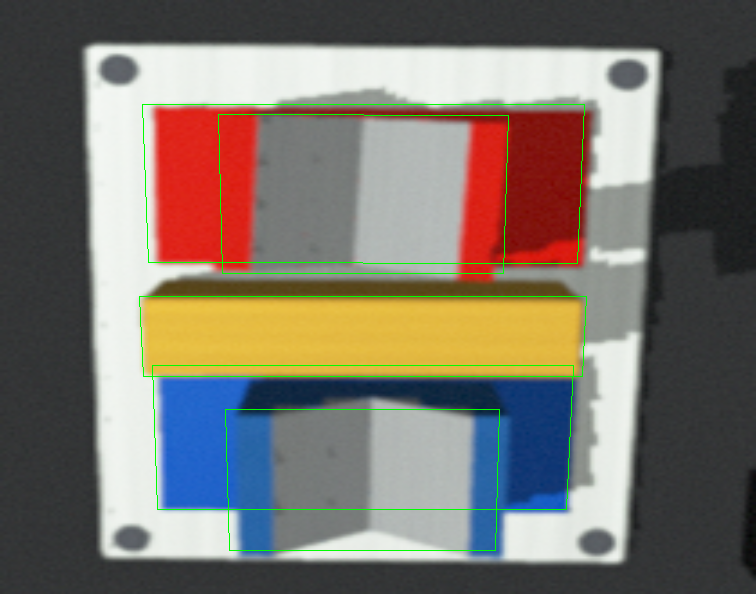

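The overlay matches. The pads and blocks sit about 2 mm toward +v (right) of the bar centre, and u agrees within 1 mm. The top and wrist cameras share nearly the same line of sight, so I'll check heights with the side camera.

```bash
cat > m2.py <<'E'
import runpy; g=runpy.run_path('m.py'); globals().update({k:v for k,v in g.items() if not k.startswith('__')})
sd=imaging.grab_frame('side'); sd['img']=cv2.imread('pics/side0.png')[:,:,::-1].copy()
def quad(m):
    m=m.astype(np.uint8); c=max(cv2.findContours(m,0,cv2.CHAIN_APPROX_NONE)[0],key=cv2.contourArea)
    h=cv2.convexHull(c)
    for e in np.linspace(.01,.12,60):
        q=cv2.approxPolyDP(h,e*cv2.arcLength(h,True),True)
        if len(q)<=4: break
    q=q.reshape(-1,2); return q
def diagx(q):  # diagonal intersection = projected centre
    a,b,c,d=[np.r_[x,1.] for x in q]; p=np.cross(np.cross(a,c),np.cross(b,d)); return p[:2]/p[2]
for n,ft,bt,bs in (('mat',t,None,None),('white',t,[425,270,110,90],[360,140,75,60])):
    qt=quad(colour(ft,n,bt)); qs=quad(colour(sd,n,bs))
    print(n,qs.tolist(),tri([(t,diagx(qt)),(sd,diagx(qs))]))
ms=top(sd,[290,195,45,65]); qs=quad(ms);print('bar',qs.tolist(),tri([(t,diagx(quad(mt))),(sd,diagx(qs))]))
# predicted bar centre line in side for heights
c=np.r_[B/1000,0]
for z in(.040,.048,.056): print(z,proj(sd,c+[0,0,z]))
for n,cu,zz in(('red',-42,.056),('blue',42,.056)): print(n,proj(sd,np.array([np.r_[(B+(cu+i*22)*u+(2+j*30)*v)/1000,zz] for i,j in((-1,-1),(1,-1),(1,1),(-1,1))])).round(0).tolist())
E
python3 m2.py | tail -9
python3 - <<'E'
import sys;sys.path.insert(0,'.')
from h import *
st(); a=np.radians(-7.8);u=np.array([np.cos(a),np.sin(a)]);v=np.array([-u[1],u[0]]);P=np.array([.6023,-.0426])+.002*v
for n,k in(('red',-.042),('blue',.042)): q=P+k*u; print(n,q,go(*q,.10,172.2),go(*q,.016,172.2))
E
```

```text
blue rel rack-x 17.7 77.0 rack-y -49.7 53.5
mat [[440, 345], [455, 415], [324, 417], [324, 347]] [0.44195133 0.25633836 0.00153682]
white [[383, 149], [423, 155], [412, 194], [370, 187]] [ 0.4454743  -0.29013268  0.0057345 ]
bar [[325, 205], [312, 236], [301, 235], [314, 205]] [ 0.60274067 -0.04909548  0.0395023 ]
0.04 [[312.65234898 221.92319114]]
0.048 [[312.57090038 218.77731863]]
0.056 [[312.48848058 215.59433171]]
red [[348.0, 212.0], [327.0, 208.0], [318.0, 228.0], [341.0, 232.0]]
blue [[307.0, 205.0], [286.0, 201.0], [275.0, 220.0], [297.0, 224.0]]
t 3.22 tcp [ 0.6    -0.0403  0.2058] rpy [1.8000e+02 2.0000e-02 1.7264e+02] gap 0.0939 F [-0.1 -0.  -0.4] grip 0.0
red [ 0.56096002 -0.03491845] ('linear', [0.0984, 0.001, 0.2644], 'spin', np.float64(0.0049), 'rows', np.float64(2.7)) ('linear', [0.0984, 0.001, 0.4744], 'spin', np.float64(0.0049), 'rows', np.float64(4.6))
blue [ 0.64418284 -0.04631856] ('linear', [-0.1116, -0.0006, 0.2644], 'spin', np.float64(0.0049), 'rows', np.float64(2.8)) ('linear', [-0.1116, -0.0006, 0.4744], 'spin', np.float64(0.0049), 'rows', np.float64(4.7))
```

Heights agree with the text: bar top about 48 mm within error, mat about 2 mm, fixture about 6 to 12 mm. The measured pose jitters by about 1 mm, so I'll track the commanded pose instead.

```bash
cat >> h.py <<'E'
import json
def cmd(): return json.load(open('cmd.json'))
def mv(l,spin):
    x,y,z,a=cmd(); r=np.radians(a); tx=np.array([np.cos(r),np.sin(r)]);ty=np.array([np.sin(r),-np.cos(r)])
    p=np.array([x,y])+.4*(l[0]*tx+l[1]*ty); json.dump([p[0],p[1],z-.4*l[2],a-90*spin],open('cmd.json','w'))
    print('cmd',np.round(cmd(),4))
def goc(*pose):
    x,y,z,a=cmd(); return go(*pose,s={'eef_pos':[x,y,z],'tcp_rot':[0,0,np.radians(a)]})
E
echo '[0.2345,0.4972,0.2049,154.745]'>cmd.json
python3 - <<'E'
from h import *
mv([-.698,-.334,0],-.386);mv([-.296,-.807,0],.188);print(goc(.561,-.035,.10,172.2))
E
```

```text
cmd [  0.43     0.2572   0.2049 189.485 ]
cmd [ 6.00000e-01 -4.16000e-02  2.04900e-01  1.72565e+02]
('linear', [0.0988, 0.0038, 0.2622], 'spin', np.float64(0.0041), 'rows', np.float64(2.7))
```

step_arm(jaw=[-1, -1, -1, -1, -1, -1, -1, -1, -1, -1], linear=[[0.099, 0.004, 0.2], [0.099, 0.004, 0.262], [0.099, 0.004, 0.262], [0.099, 0.004, 0.33], [0.099, 0.004, 0.38], [0.099, 0.004, 0.42], [0.099, 0.004, 0.45], [0.099, 0.004, 0.47], [0.099, 0.004, 0.47], [0.099, 0.004, 0.47]], spin=[0.004, 0.004, 0.004, 0.004, 0.004, 0.004, 0.004, 0.004, 0.004, 0.004], grip_force=35)

```text
clock: 4.05
eef_pos: [0.5613, -0.0346, 0.0179]
tcp_rot: [-3.142, 0.0, 3.006]
ft_force: [0.7, -0.3, 0.3]
finger_gap: 0.0942
gripper_force: 0.0
```

step_arm(jaw=[1, 1, 1, 1, 1, 1, 1, 1, 1, 1], linear=[[0, 0, 0], [0, 0, 0], [0, 0, 0], [0, 0, 0], [0, 0, 0], [0, 0, 0], [0, 0, 0], [0, 0, 0], [0, 0, 0], [0, 0, 0]], spin=[0, 0, 0, 0, 0, 0, 0, 0, 0, 0])

```text
clock: 4.88
eef_pos: [0.5613, -0.0351, 0.0178]
tcp_rot: [-3.141, 0.001, 3.005]
ft_force: [-1.3, -5.1, 3.8]
finger_gap: 0.0601
gripper_force: 34.8
```

```bash
python3 - <<'E'
from h import *
mv([.099,.004,.47],.004);st();print(goc(.398,.249,.12,189.5))
E
```

```text
cmd [ 5.60900e-01 -3.49000e-02  1.69000e-02  1.72205e+02]
t 4.88 tcp [ 0.5613 -0.0351  0.0178] rpy [-1.7997e+02  4.0000e-02  1.7220e+02] gap 0.0601 F [-1.3 -5.1  3.8] grip 34.78365406394005
('linear', [0.4998, 0.648, -0.2578], 'spin', np.float64(-0.1922), 'rows', np.float64(8.2))
```

step_arm(jaw=[1, 1, 1, 1, 1, 1, 1, 1, 1, 1], linear=[[0, 0, -0.03], [0, 0, -0.1], [0, 0, -0.18], [0, 0, -0.258], [0.06, 0.08, -0.258], [0.12, 0.155, -0.258], [0.18, 0.233, -0.258], [0.24, 0.311, -0.258], [0.3, 0.389, -0.258], [0.36, 0.467, -0.258]], spin=[0, 0, 0, 0, 0, -0.04, -0.08, -0.12, -0.16, -0.192])

```text
clock: 5.72
eef_pos: [0.4418, 0.1714, 0.1206]
tcp_rot: [3.141, -0.001, -2.973]
ft_force: [0.3, 0.3, -7.5]
finger_gap: 0.06
gripper_force: 34.8
```

```bash
python3 - <<'E'
from h import *
mv([.36,.467,-.258],-.192);st();print(goc(.398,.249,.12,189.5),goc(.398,.249,.0095,189.5))
E
```

```text
cmd [4.43600e-01 1.69700e-01 1.20100e-01 1.89485e+02]
t 5.72 tcp [0.4418 0.1714 0.1206] rpy [ 1.7998e+02 -8.0000e-02 -1.7033e+02] gap 0.06 F [ 0.3  0.3 -7.5] grip 34.77279648184776
('linear', [0.0798, 0.2144, 0.0003], 'spin', np.float64(-0.0002), 'rows', np.float64(2.2)) ('linear', [0.0798, 0.2144, 0.2765], 'spin', np.float64(-0.0002), 'rows', np.float64(3.4))
```

step_arm(jaw=[1, 1, 1, 1, 1, 1, 1, 1, 1, 1], linear=[[0.04, 0.11, 0], [0.08, 0.19, 0.03], [0.08, 0.214, 0.08], [0.08, 0.214, 0.14], [0.08, 0.214, 0.19], [0.08, 0.214, 0.23], [0.08, 0.214, 0.255], [0.08, 0.214, 0.27], [0.08, 0.214, 0.276], [0.08, 0.214, 0.276]], spin=[0, 0, 0, 0, 0, 0, 0, 0, 0, 0])

```text
clock: 6.55
eef_pos: [0.3982, 0.2491, 0.0105]
tcp_rot: [3.142, -0.0, -2.976]
ft_force: [-0.1, 0.0, -7.0]
finger_gap: 0.0596
gripper_force: 34.8
```

step_arm(jaw=[1, -1, -1, -1, -1, -1, -1, -1, -1, -1], linear=[[0, 0, 0], [0, 0, 0], [0, 0, 0], [0, 0, 0], [0, 0, 0], [0, 0, 0], [0, 0, -0.03], [0, 0, -0.12], [0, 0, -0.22], [0, 0, -0.3]], spin=[0, 0, 0, 0, 0, 0, 0, 0, 0, 0])

```text
clock: 7.38
eef_pos: [0.3981, 0.2491, 0.1328]
tcp_rot: [3.141, 0.001, -2.976]
ft_force: [-0.2, 1.3, 0.2]
finger_gap: 0.0941
gripper_force: 0.0
```

```bash
python3 - <<'E'
from h import *
mv([.08,.214,.276],0);mv([0,0,-.3],0);st();print(goc(.6442,-.0463,.13,172.2))
E
```

```text
cmd [3.97900e-01 2.48800e-01 9.70000e-03 1.89485e+02]
cmd [3.97900e-01 2.48800e-01 1.29700e-01 1.89485e+02]
t 7.38 tcp [0.3981 0.2491 0.1328] rpy [ 1.7998e+02  5.0000e-02 -1.7052e+02] gap 0.0941 F [-0.2  1.3  0.2] grip 0.0
('linear', [-0.4857, -0.8292, -0.0008], 'spin', np.float64(0.1921), 'rows', np.float64(9.2))
```

step_arm(jaw=[-1, -1, -1, -1, -1, -1, -1, -1, -1, -1], linear=[[-0.486, -0.829, 0], [-0.486, -0.829, 0], [-0.486, -0.829, 0], [-0.486, -0.829, 0], [-0.486, -0.829, 0], [-0.486, -0.829, 0], [-0.486, -0.829, 0], [-0.486, -0.829, 0], [-0.486, -0.829, 0], [-0.486, -0.829, 0]], spin=[0.192, 0.192, 0.192, 0.192, 0.192, 0.192, 0.192, 0.192, 0.192, 0.192])

```text
clock: 8.22
eef_pos: [0.6466, -0.0507, 0.1297]
tcp_rot: [-3.141, 0.001, 3.002]
ft_force: [-0.8, -0.1, 0.1]
finger_gap: 0.0938
gripper_force: 0.0
```

```bash
python3 - <<'E'
from h import *
import pickle
mv([-.486,-.829,0],.192);st();print(goc(.6442,-.0463,.0169,172.2))
w=imaging.grab_frame('wrist'); pickle.dump(w,open('w2.pkl','wb')); cv2.imwrite('pics/w2.png',w['img'][:,:,::-1])
print('red pad',rect(w,colour(w,'red'),.011),'brass',rect(w,colour(w,'brass'),.048))
E
```

```text
cmd [ 6.44300e-01 -4.62000e-02  1.29700e-01  1.72205e+02]
t 8.22 tcp [ 0.6466 -0.0507  0.1297] rpy [-1.7997e+02  3.0000e-02  1.7201e+02] gap 0.0938 F [-0.8 -0.1  0.1] grip 0.0
('linear', [0.0002, -0.0003, 0.282], 'spin', np.float64(0.0001), 'rows', np.float64(2.7))
red pad (562.2, -35.1, 103.0, 49.3, 81.64) brass (602.2, -42.7, 97.2, 23.9, 82.02)
```

View pics/w2.png

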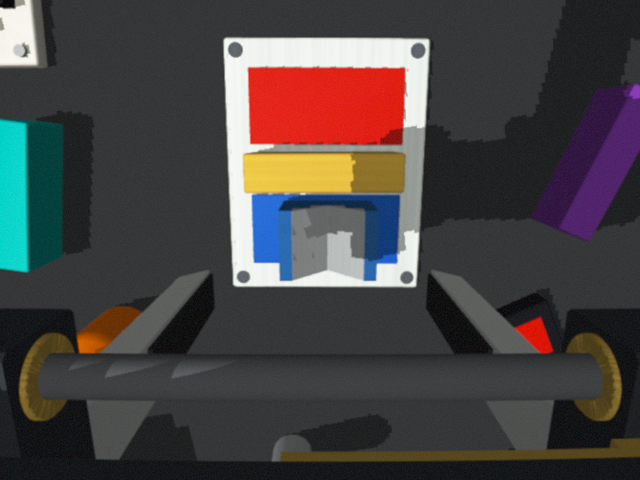

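The red pad is bare at (327,106), and the bar (325,172) hasn't moved. Next I'll take the blue block.

step_arm(jaw=[-1, -1, -1, -1, -1, -1, -1, 1, 1, 1], linear=[[0, 0, 0.05], [0, 0, 0.11], [0, 0, 0.17], [0, 0, 0.22], [0, 0, 0.26], [0, 0, 0.282], [0, 0, 0.282], [0, 0, 0.282], [0, 0, 0.282], [0, 0, 0.282]], spin=[0, 0, 0, 0, 0, 0, 0, 0, 0, 0])

```text
clock: 9.1
eef_pos: [0.645, -0.0459, 0.0188]
tcp_rot: [3.142, 0.002, 3.006]
ft_force: [0.2, -0.9, 1.3]
finger_gap: 0.0774
gripper_force: 0.0
```

step_arm(jaw=[1, 1, 1, 1, 1, 1, 1, 1, 1, 1], linear=[[0, 0, 0], [0, 0, 0], [0, 0, 0], [0, 0, 0], [0, 0, 0], [0, 0, -0.03], [0, 0, -0.1], [0, 0, -0.18], [0, 0, -0.26], [0, 0, -0.28]], spin=[0, 0, 0, 0, 0, 0, 0, 0, 0, 0])

```text
clock: 9.93
eef_pos: [0.6459, -0.0462, 0.1348]
tcp_rot: [-3.142, 0.006, 3.006]
ft_force: [0.3, -0.6, -4.8]
finger_gap: 0.0598
gripper_force: 35.0
```

```bash
python3 - <<'E'
from h import *
mv([0,0,.282],0);mv([0,0,-.28],0);st();print(goc(.487,.264,.129,189.5))
E
```

```text
cmd [ 6.44300e-01 -4.62000e-02  1.69000e-02  1.72205e+02]
cmd [ 6.44300e-01 -4.62000e-02  1.28900e-01  1.72205e+02]
t 9.93 tcp [ 0.6459 -0.0462  0.1348] rpy [-180.      0.36  172.2 ] gap 0.0598 F [ 0.3 -0.6 -4.8] grip 34.996995627880096
('linear', [0.4948, 0.715, -0.0002], 'spin', np.float64(-0.1922), 'rows', np.float64(8.3))
```

step_arm(jaw=[1, 1, 1, 1, 1, 1, 1, 1, 1, 1], linear=[[0.04, 0.058, 0], [0.1, 0.143, 0], [0.16, 0.23, 0], [0.22, 0.32, 0], [0.28, 0.4, 0], [0.34, 0.49, 0], [0.4, 0.58, 0], [0.45, 0.65, 0], [0.48, 0.695, 0], [0.495, 0.715, 0]], spin=[0, -0.02, -0.05, -0.08, -0.12, -0.15, -0.18, -0.192, -0.192, -0.192])

```text
clock: 10.77
eef_pos: [0.485, 0.2665, 0.1282]
tcp_rot: [-3.141, -0.002, -2.973]
ft_force: [-0.6, 0.3, -6.9]
finger_gap: 0.0597
gripper_force: 35.0
```

step_arm(jaw=[1, 1, 1, 1, 1, 1, 1, 1, 1, 1], linear=[[0, 0, 0], [0, 0, 0.04], [0, 0, 0.09], [0, 0, 0.14], [0, 0, 0.19], [0, 0, 0.23], [0, 0, 0.265], [0, 0, 0.285], [0, 0, 0.298], [0, 0, 0.298]], spin=[0, 0, 0, 0, 0, 0, 0, 0, 0, 0])

```text
clock: 11.6
eef_pos: [0.4876, 0.2634, 0.0102]
tcp_rot: [-3.141, -0.0, -2.977]
ft_force: [-0.6, 0.5, -6.9]
finger_gap: 0.0598
gripper_force: 35.0
```

step_arm(jaw=[1, -1, -1, -1, -1, -1, -1, -1, -1, -1], linear=[[0, 0, 0], [0, 0, 0], [0, 0, 0], [0, 0, 0], [0, 0, 0], [0, 0, 0], [0, 0, -0.04], [0, 0, -0.14], [0, 0, -0.24], [0, 0, -0.34]], spin=[0, 0, 0, 0, 0, 0, 0, 0, 0, 0])

```text
clock: 12.43
eef_pos: [0.4867, 0.2641, 0.148]
tcp_rot: [-3.141, -0.001, -2.976]
ft_force: [0.5, 0.3, 1.4]
finger_gap: 0.0941
gripper_force: 0.0
```

```bash
python3 - <<'E'
from h import *
mv([.495,.715,0],-.192);mv([0,0,.298],0);mv([0,0,-.34],0);st();print(goc(.588,-.0408,.1457,262))
E
```

```text
cmd [4.86900e-01 2.64000e-01 1.28900e-01 1.89485e+02]
cmd [4.86900e-01 2.64000e-01 9.70000e-03 1.89485e+02]
cmd [4.86900e-01 2.64000e-01 1.45700e-01 1.89485e+02]
t 12.43 tcp [0.4867 0.2641 0.148 ] rpy [-1.7999e+02 -3.0000e-02 -1.7051e+02] gap 0.0941 F [0.5 0.3 1.4] grip 0.0
('linear', [-0.1236, -0.7933, 0.0], 'spin', np.float64(-0.8057), 'rows', np.float64(10.1))
```

Both blocks are on the mat. I'll move above the rack again and measure the bare pads and the bar with the arm settled.

step_arm(jaw=[-1, -1, -1, -1, -1, -1, -1, -1, -1, -1], linear=[[-0.12, -0.79, -0.1], [-0.12, -0.79, -0.1], [-0.12, -0.79, -0.1], [-0.12, -0.79, -0.1], [-0.12, -0.79, -0.1], [-0.12, -0.79, -0.1], [-0.12, -0.79, -0.1], [-0.12, -0.79, -0.1], [-0.12, -0.79, -0.1], [-0.12, -0.79, -0.1]], spin=[0.195, 0.195, 0.195, 0.195, 0.195, 0.195, 0.195, 0.195, 0.195, 0.195])

```text
clock: 13.27
eef_pos: [0.5866, -0.0408, 0.1862]
tcp_rot: [3.142, 0.0, 2.998]
ft_force: [-0.3, -0.3, -0.8]
finger_gap: 0.0939
gripper_force: 0.0
```

step_arm(jaw=[-1, -1, -1, -1], linear=[[0, 0, 0], [0, 0, 0], [0, 0, 0], [0, 0, 0]], spin=[0, 0, 0, 0])

```text
clock: 13.6
eef_pos: [0.5864, -0.0386, 0.1863]
tcp_rot: [3.142, 0.0, 3.002]
ft_force: [-0.4, -0.4, -1.1]
finger_gap: 0.0938
gripper_force: 0.0
```

```bash
python3 - <<'E'
from h import *
import pickle
mv([-.12,-.79,-.1],.195)
for i in range(3):
    s=st(); w=imaging.grab_frame('wrist')
    C=-w['R'].T@w['t']
    for n,z in(('red',.011),('blue',.011),('brass',.048)): print(n,rect(w,colour(w,n,[180,60,280,260]),z))
pickle.dump(w,open('w3.pkl','wb')); cv2.imwrite('pics/w3.png',w['img'][:,:,::-1])
E
```

```text
cmd [ 5.86300e-01 -3.97000e-02  1.85700e-01  1.71935e+02]
t 13.6 tcp [ 0.5864 -0.0386  0.1863] rpy [180.     0.   172.01] gap 0.0938 F [-0.4 -0.4 -1.1] grip 0.0
red (562.1, -35.0, 103.1, 49.2, 81.46)
blue (647.5, -47.4, 103.2, 43.2, 82.01)
brass (598.7, -42.1, 97.4, 29.7, 82.01)
t 13.65 tcp [ 0.5864 -0.0388  0.1863] rpy [1.80e+02 1.00e-02 1.72e+02] gap 0.0938 F [-0.   0.2 -0.5] grip 0.0
red (562.0, -35.0, 103.1, 49.3, 81.24)
blue (647.6, -47.5, 103.0, 43.2, 81.99)
brass (598.8, -42.2, 97.3, 29.7, 82.0)
t 13.7 tcp [ 0.5864 -0.0389  0.1863] rpy [-180.      0.    171.99] gap 0.0938 F [-0.1  0.4  0.1] grip 0.0
red (562.0, -35.2, 102.7, 49.4, 81.79)
blue (647.6, -47.5, 102.9, 43.2, 81.98)
brass (598.8, -42.3, 97.1, 29.7, 81.98)
```

View pics/w3.png

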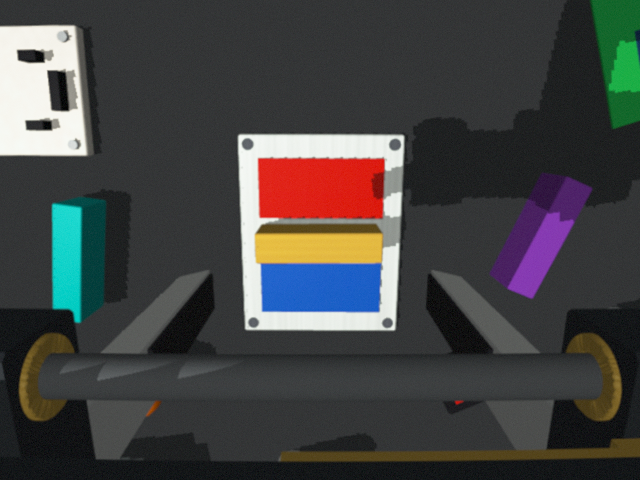

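The bare pads show at (321,188) red and (321,287) blue, and the bar at (319,246). Now I'll grasp the bar across its 24 mm, with a quarter turn.

```bash
python3 - <<'E'
from h import *
print(goc(.6023,-.0426,.08,82))
E
```

```text
('linear', [-0.0405, -0.0015, 0.2643], 'spin', np.float64(0.9993), 'rows', np.float64(12.6))
```

step_arm(jaw=[-1, -1, -1, -1, -1, -1, -1, -1, -1, -1], linear=[[-0.04, -0.0015, 0], [-0.0405, -0.0015, 0], [-0.0405, -0.0015, 0], [-0.0405, -0.0015, 0], [-0.0405, -0.0015, 0], [-0.0405, -0.0015, 0], [-0.0405, -0.0015, 0], [-0.0405, -0.0015, 0], [-0.0405, -0.0015, 0], [-0.0405, -0.0015, 0]], spin=[0.999, 0.999, 0.999, 0.999, 0.999, 0.999, 0.999, 0.999, 0.999, 0.999])

```text
clock: 14.58
eef_pos: [0.6024, -0.0422, 0.1863]
tcp_rot: [-3.142, -0.0, 1.745]
ft_force: [0.4, -0.4, -0.6]
finger_gap: 0.0938
gripper_force: 0.0
```

step_arm(jaw=[-1, -1, -1, -1, -1, -1], linear=[[0, 0, 0], [0, 0, 0], [0, 0, 0], [0, 0, 0], [0, 0, 0], [0, 0, 0]], spin=[0.3, 0.3, 0.3, 0.3, 0.3, 0.3])

```text
clock: 15.08
eef_pos: [0.6024, -0.0423, 0.1862]
tcp_rot: [-3.142, 0.0, 1.283]
ft_force: [-0.2, 0.5, 0.1]
finger_gap: 0.094
gripper_force: 0.0
```

```bash
python3 - <<'E'
from h import *
st()
E
```

```text
t 15.08 tcp [ 0.6024 -0.0423  0.1862] rpy [-180.      0.     73.51] gap 0.094 F [-0.2  0.5  0.1] grip 0.0
```

step_arm(jaw=[-1, -1, -1, -1, -1], linear=[[0, 0, 0], [0, 0, 0], [0, 0, 0], [0, 0, 0], [0, 0, 0]], spin=[-0.096, -0.096, -0.096, -0.096, -0.096])

```text
clock: 15.5
eef_pos: [0.6025, -0.0424, 0.1862]
tcp_rot: [-3.142, 0.0, 1.43]
ft_force: [-1.5, 0.4, 0.3]
finger_gap: 0.0941
gripper_force: 0.0
```

```bash
python3 - <<'E'
from h import *
json.dump([.6023,-.0425,.1857,82.0],open('cmd.json','w'))
s=st(); w=imaging.grab_frame('wrist')
m=colour(w,'brass',[150,60,340,260]); V=hsv(w)[...,2]; th,_=cv2.threshold(V[m].reshape(-1,1),0,255,cv2.THRESH_OTSU)
print('all',rect(w,m,.048),'bright',rect(w,m&(V>th),.048))
for n in('red','blue'): print(n,rect(w,colour(w,n,[150,40,340,300]),.011))
cv2.imwrite('pics/w4.png',w['img'][:,:,::-1])
E
```

```text
t 15.5 tcp [ 0.6025 -0.0424  0.1862] rpy [-180.      0.     81.96] gap 0.0941 F [-1.5  0.4  0.3] grip 0.0
all (602.8, -41.6, 98.3, 23.7, 82.3) bright (603.0, -42.7, 96.1, 23.0, 82.12)
red (562.2, -35.0, 102.7, 49.1, 81.75)
blue (645.0, -46.7, 102.7, 49.1, 81.73)
```

View pics/w4.png

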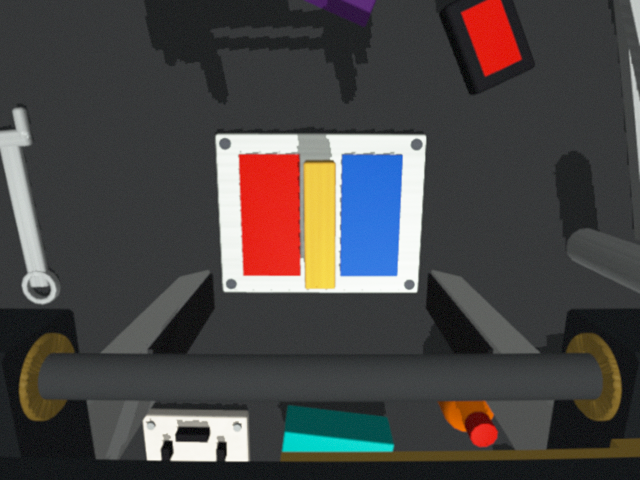

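The wrist view shows the bar (320,225) between the bare red pad (269,214) and blue pad (372,214). The pad centres agree with the previous view to 0.5 mm. Descending to grip.

step_arm(jaw=[-1, -1, -1, -1, -1, -1, -1, -1, -1, -1], linear=[[0, 0, 0.08], [0, 0, 0.16], [0, 0, 0.24], [0, 0, 0.31], [0, 0, 0.36], [0, 0, 0.4], [0, 0, 0.42], [0, 0, 0.425], [0, 0, 0.425], [0, 0, 0.425]], spin=[0, 0, 0, 0, 0, 0, 0, 0, 0, 0])

```text
clock: 16.38
eef_pos: [0.6031, -0.0425, 0.0174]
tcp_rot: [3.14, -0.0, 1.43]
ft_force: [-0.4, 0.1, -0.6]
finger_gap: 0.0937
gripper_force: 0.0
```

step_arm(jaw=[1, 1, 1, 1, 1, 1, 1, 1, 1, 1], linear=[[0, 0, 0], [0, 0, 0], [0, 0, 0], [0, 0, 0], [0, 0, 0], [0, 0, 0], [0, 0, 0], [0, 0, 0], [0, 0, 0], [0, 0, 0]], spin=[0, 0, 0, 0, 0, 0, 0, 0, 0, 0])

```text
clock: 17.22
eef_pos: [0.6024, -0.0424, 0.0162]
tcp_rot: [-3.141, 0.0, 1.43]
ft_force: [0.1, -0.6, -0.3]
finger_gap: 0.0309
gripper_force: 0.0
```

step_arm(jaw=[1, 1, 1, 1, 1, 1, 1, 1, 1, 1], linear=[[0, 0, 0], [0, 0, 0], [0, 0, -0.02], [0, 0, -0.06], [0, 0, -0.14], [0, 0, -0.22], [0, 0, -0.3], [0, 0, -0.36], [0, 0, -0.4], [0, 0, -0.4]], spin=[0, 0, 0, 0, 0, 0, 0, 0, 0, 0])

```text
clock: 18.05
eef_pos: [0.6035, -0.0425, 0.1801]
tcp_rot: [3.136, -0.0, 1.43]
ft_force: [0.8, 0.3, -6.0]
finger_gap: 0.0236
gripper_force: 35.0
```

```bash
python3 - <<'E'
from h import *
mv([0,0,.425],0);mv([0,0,-.4],0);st();print(goc(.446,-.2885,.1757,81.3))
f=imaging.grab_frame('top')
E
```

```text
cmd [ 6.023e-01 -4.250e-02  1.570e-02  8.200e+01]
cmd [ 6.023e-01 -4.250e-02  1.757e-01  8.200e+01]
t 18.05 tcp [ 0.6035 -0.0425  0.1801] rpy [179.7   -0.    81.96] gap 0.0236 F [ 0.8  0.3 -6. ] grip 34.99538004398346
('linear', [-0.6634, -0.3014, 0.0], 'spin', np.float64(0.0078), 'rows', np.float64(7.0))
```

The bar is held: gap 23.6 mm, load 6 N. Carrying it to the fixture at (0.4465, -0.2893), yaw 81.3°.

step_arm(jaw=[1, 1, 1, 1, 1, 1, 1, 1, 1, 1], linear=[[-0.06, -0.027, 0], [-0.14, -0.064, 0], [-0.22, -0.1, 0], [-0.3, -0.136, 0], [-0.38, -0.172, 0], [-0.46, -0.208, 0], [-0.54, -0.245, 0], [-0.61, -0.277, 0], [-0.65, -0.295, 0], [-0.664, -0.3, 0]], spin=[0, 0.008, 0.008, 0.008, 0.008, 0.008, 0.008, 0.008, 0.008, 0.008])

```text
clock: 18.93
eef_pos: [0.4443, -0.2902, 0.1744]
tcp_rot: [-3.139, -0.001, 1.415]
ft_force: [0.2, -0.0, -6.5]
finger_gap: 0.0235
gripper_force: 35.0
```

step_arm(jaw=[1, 1, 1, 1], linear=[[0, 0, 0.05], [0, 0, 0.12], [0, 0, 0.16], [0, 0, 0.16]], spin=[0, 0, 0, 0])

```text
clock: 19.27
eef_pos: [0.4447, -0.2866, 0.1075]
tcp_rot: [-3.134, -0.004, 1.418]
ft_force: [0.1, 0.4, -6.5]
finger_gap: 0.0241
gripper_force: 35.0
```

```bash
python3 - <<'E'
from h import *
mv([-.664,-.3,0],.008);mv([0,0,.16],0);st();print(goc(.4465,-.2893,.0202,81.3))
w=imaging.grab_frame('wrist'); cv2.imwrite('pics/w5.png',w['img'][:,:,::-1])
for a in [-1,1]:
  for b in [-1,1]:
    r=np.radians(81.3-90);R=np.array([[np.cos(r),-np.sin(r)],[np.sin(r),np.cos(r)]]); print(a,b,proj(w,np.r_[np.array([.4465,-.2893])+R@[a*.05,b*.078],.012]).round(0))
E
```

```text
cmd [ 0.4465 -0.2888  0.1757 81.28  ]
cmd [ 0.4465 -0.2888  0.1117 81.28  ]
t 19.27 tcp [ 0.4447 -0.2866  0.1075] rpy [-179.59   -0.22   81.25] gap 0.0241 F [ 0.1  0.4 -6.5] grip 34.99528884887695
('linear', [-0.0012, 0.0002, 0.2288], 'spin', np.float64(-0.0002), 'rows', np.float64(2.2))
-1 -1 [[252. 352.]]
-1 1 [[243. 122.]]
1 -1 [[394. 353.]]
1 1 [[404. 122.]]
```

View pics/w5.png

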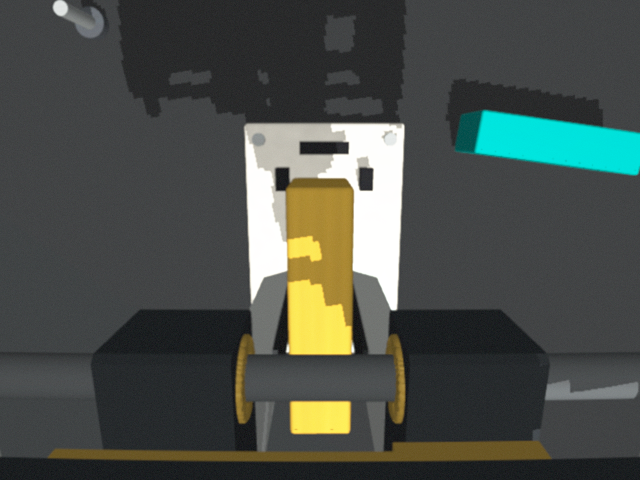

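The fixture's far corners at (246,124) and (404,123) match the prediction (243/404,122). The bar is lined up between the lugs at (283,179) and (366,179). Lowering it.

step_arm(jaw=[1, 1, 1, 1, 1, 1, 1, 1, 1, 1], linear=[[0, 0, 0], [0, 0, 0.04], [0, 0, 0.09], [0, 0, 0.13], [0, 0, 0.17], [0, 0, 0.2], [0, 0, 0.215], [0, 0, 0.224], [0, 0, 0.229], [0, 0, 0.229]], spin=[0, 0, 0, 0, 0, 0, 0, 0, 0, 0])

```text
clock: 20.15
eef_pos: [0.4468, -0.2888, 0.0211]
tcp_rot: [3.141, 0.0, 1.418]
ft_force: [0.1, 0.7, -6.9]
finger_gap: 0.0237
gripper_force: 35.0
```

step_arm(jaw=[1, 1, 1, -0.3, -0.3, -0.3, -0.3, -0.3, -0.3, -0.3], linear=[[0, 0, 0], [0, 0, 0], [0, 0, 0], [0, 0, 0], [0, 0, 0], [0, 0, 0], [0, 0, 0], [0, 0, 0], [0, 0, 0], [0, 0, 0]], spin=[0, 0, 0, 0, 0, 0, 0, 0, 0, 0])

```text
clock: 20.98
eef_pos: [0.4465, -0.2886, 0.0207]
tcp_rot: [3.141, 0.0, 1.418]
ft_force: [-0.2, -0.4, -0.6]
finger_gap: 0.0608
gripper_force: 0.0
```

step_arm(jaw=[-0.3, -0.3, -0.3, -0.3, -0.3, -1, -1, -1, -1, -1], linear=[[0, 0, -0.03], [0, 0, -0.08], [0, 0, -0.16], [0, 0, -0.24], [0, 0, -0.32], [0, 0, -0.38], [0, 0, -0.42], [0, 0, -0.42], [0, 0, -0.42], [0, 0, -0.42]], spin=[0, 0, 0, 0, 0, 0, 0, 0, 0, 0])

```text
clock: 21.82
eef_pos: [0.4461, -0.2883, 0.1878]
tcp_rot: [-3.14, -0.001, 1.418]
ft_force: [0.8, 0.1, -0.8]
finger_gap: 0.0912
gripper_force: 0.0
```

```bash
python3 - <<'E'
from h import *
mv([0,0,.229],0);mv([0,0,-.42],0);st()
w=imaging.grab_frame('wrist'); cv2.imwrite('pics/w6.png',w['img'][:,:,::-1])
print('fix',rect(w,colour(w,'white',[180,60,280,290])|colour(w,'brass',[180,60,280,290]),.012),'bar',rect(w,colour(w,'brass',[180,60,280,290]),.052))
E
```

```text
cmd [ 4.465e-01 -2.888e-01  2.010e-02  8.128e+01]
cmd [ 0.4465 -0.2888  0.1881 81.28  ]
t 21.82 tcp [ 0.4461 -0.2883  0.1878] rpy [-1.7993e+02 -4.0000e-02  8.1230e+01] gap 0.0912 F [ 0.8  0.1 -0.8] grip 0.0
fix (446.9, -290.0, 153.5, 98.9, 81.24) bar (447.1, -288.7, 99.2, 24.0, 81.22)
```

View pics/w6.png

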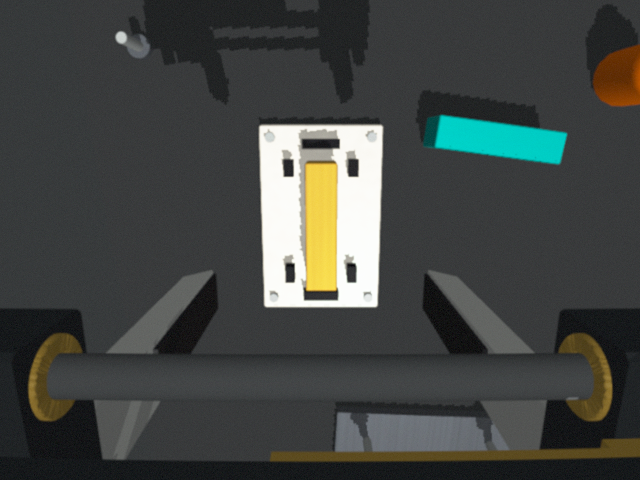

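The bar is seated at (321,228) between the lugs, within about 1 mm of centre and 0.02° of the fixture. Next, back to the mat for the red block.

step_arm(jaw=[-1, -1, -1, -1, -1, -1, -1, -1, -1, -1], linear=[[0.7, 0, 0], [0.7, 0, 0], [0.7, 0, 0], [0.7, 0, 0], [0.7, 0, 0], [0.7, 0, 0], [0.7, 0, 0], [0.7, 0, 0], [0.7, 0, 0], [0.7, 0, 0]], spin=[-0.7, -0.7, -0.7, -0.7, -0.7, -0.7, -0.7, -0.7, -0.7, -0.7])

```text
clock: 22.7
eef_pos: [0.4887, -0.0112, 0.1875]
tcp_rot: [-3.141, -0.002, 2.523]
ft_force: [-0.1, -0.4, 0.2]
finger_gap: 0.0939
gripper_force: 0.0
```

```bash
python3 - <<'E'
from h import *
mv([.7,0,0],-.7);st();print(goc(.413,.2488,.1881,189.485))
E
```

```text
cmd [ 4.8900e-01 -1.2100e-02  1.8810e-01  1.4428e+02]
t 22.7 tcp [ 0.4887 -0.0112  0.1875] rpy [-1.7994e+02 -1.0000e-01  1.4457e+02] gap 0.0939 F [-0.1 -0.4  0.2] grip 0.0
('linear', [0.5349, 0.4186, 0.0], 'spin', np.float64(-0.5023), 'rows', np.float64(6.5))
```

step_arm(jaw=[-1, -1, -1, -1, -1, -1, -1, -1, -1, -1], linear=[[0.535, 0.419, 0], [0.535, 0.419, 0], [0.535, 0.419, 0], [0.535, 0.419, 0], [0.535, 0.419, 0], [0.535, 0.419, 0], [0.535, 0.419, 0], [0.535, 0.419, 0], [0.535, 0.419, 0], [0.535, 0.419, 0]], spin=[-0.502, -0.502, -0.502, -0.502, -0.502, -0.502, -0.502, -0.502, -0.502, -0.502])

```text
clock: 23.53
eef_pos: [0.4136, 0.2484, 0.1881]
tcp_rot: [-3.141, -0.001, -2.981]
ft_force: [0.5, 0.2, -0.4]
finger_gap: 0.0939
gripper_force: 0.0
```

step_arm(jaw=[-1, -1, -1, -1], linear=[[0, 0, 0], [0, 0, 0], [0, 0, 0], [0, 0, 0]], spin=[0, 0, 0, 0])

```text
clock: 23.87
eef_pos: [0.4137, 0.2487, 0.1887]
tcp_rot: [3.142, 0.0, -2.979]
ft_force: [0.0, 0.3, 0.8]
finger_gap: 0.0939
gripper_force: 0.0
```

```bash
python3 - <<'E'
from h import *
mv([.535,.419,0],-.502);st()
w=imaging.grab_frame('wrist'); im=w['img'][:,:,::-1].copy()
a=np.radians(9.485);u=np.array([np.cos(a),np.sin(a)]);v=np.array([-u[1],u[0]])
for c in((.3979,.2488),(.4869,.2640)):
    q=[np.r_[np.array(c)+i*.022*u+j*.03*v,.048] for i,j in((-1,-1),(1,-1),(1,1),(-1,1))]
    cv2.polylines(im,[(proj(w,q)*1).round().astype(int)],True,(0,255,255),1); print(proj(w,q).round(1).tolist())
cv2.imwrite('pics/w7.png',cv2.resize(im[60:330,200:440],None,fx=2.2,fy=2.2))
print(goc(.3979,.2488,.009,189.485))
E
```

```text
cmd [4.1310e-01 2.4900e-01 1.8810e-01 1.8946e+02]
t 23.87 tcp [0.4137 0.2487 0.1887] rpy [ 1.8000e+02  1.0000e-02 -1.7067e+02] gap 0.0939 F [0.  0.3 0.8] grip 0.0
[[283.7, 176.7], [285.0, 234.8], [363.7, 234.6], [364.9, 176.5]]
[[286.6, 292.1], [287.8, 343.3], [361.7, 343.1], [362.9, 291.9]]
('linear', [0.0374, 0.0058, 0.4478], 'spin', np.float64(-0.0003), 'rows', np.float64(4.3))
```

View pics/w7.png

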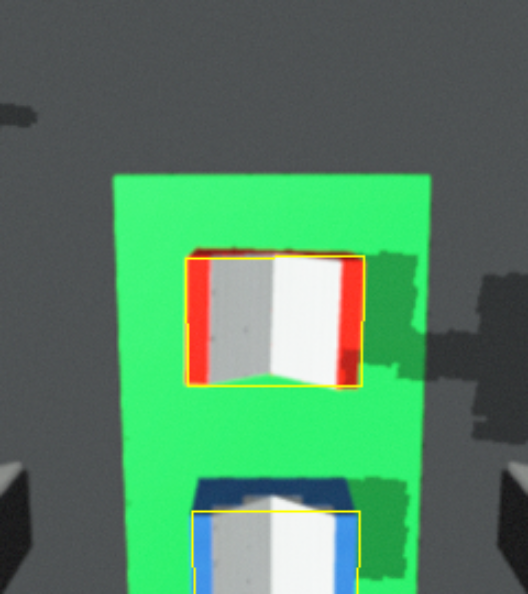

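Both blocks stand on the mat exactly at the predicted outlines. Gripping the red one.

step_arm(jaw=[-1, -1, -1, -1, -1, -1, -1, -1, -1, -1], linear=[[0.037, 0, 0.08], [0.0374, 0, 0.16], [0.0374, 0, 0.24], [0.0374, 0, 0.31], [0.0374, 0, 0.37], [0.0374, 0, 0.41], [0.0374, 0, 0.435], [0.0374, 0, 0.447], [0.0374, 0, 0.447], [0.0374, 0, 0.447]], spin=[0, 0, 0, 0, 0, 0, 0, 0, 0, 0])

```text
clock: 24.75
eef_pos: [0.3991, 0.2469, 0.0106]
tcp_rot: [3.141, 0.001, -2.977]
ft_force: [-0.2, -0.5, -0.2]
finger_gap: 0.0941
gripper_force: 0.0
```

step_arm(jaw=[1, 1, 1, 1, 1, 1, 1, 1, 1, 1], linear=[[0, 0, 0], [0, 0, 0], [0, 0, 0], [0, 0, 0], [0, 0, 0], [0, 0, 0], [0, 0, 0], [0, 0, 0], [0, 0, 0], [0, 0, 0]], spin=[0, 0, 0, 0, 0, 0, 0, 0, 0, 0])

```text
clock: 25.58
eef_pos: [0.3988, 0.2471, 0.0101]
tcp_rot: [3.141, 0.0, -2.977]
ft_force: [-2.2, 5.2, 4.5]
finger_gap: 0.0598
gripper_force: 34.9
```

step_arm(jaw=[1, 1, 1, 1, 1, 1, 1, 1, 1, 1], linear=[[0, 0, -0.03], [0, 0, -0.08], [0, 0, -0.15], [0, 0, -0.22], [0, 0, -0.28], [0, 0, -0.3], [0, 0, -0.3], [0, 0, -0.3], [0, 0, -0.3], [0, 0, -0.3]], spin=[0, 0, 0, 0, 0, 0, 0, 0, 0, 0])

```text
clock: 26.42
eef_pos: [0.398, 0.2463, 0.1281]
tcp_rot: [-3.141, -0.003, -2.977]
ft_force: [0.2, -0.2, -6.8]
finger_gap: 0.06
gripper_force: 34.9
```

```bash
python3 - <<'E'
from h import *
mv([.0374,0,.447],0);mv([0,0,-.3],0);st();print(goc(.5618,-.035,.129,171.8))
E
```

```text
cmd [3.9830e-01 2.4650e-01 9.3000e-03 1.8946e+02]
cmd [3.9830e-01 2.4650e-01 1.2930e-01 1.8946e+02]
t 26.42 tcp [0.398  0.2463 0.1281] rpy [-1.7994e+02 -1.6000e-01 -1.7059e+02] gap 0.06 F [ 0.2 -0.2 -6.8] grip 34.87973168492317
('linear', [-0.2875, -0.7614, 0.0007], 'spin', np.float64(0.1962), 'rows', np.float64(7.8))
```

step_arm(jaw=[1, 1, 1, 1, 1, 1, 1, 1, 1, 1], linear=[[-0.023, -0.061, 0], [-0.055, -0.145, 0], [-0.09, -0.238, 0], [-0.125, -0.331, 0], [-0.16, -0.424, 0], [-0.195, -0.516, 0], [-0.23, -0.609, 0], [-0.262, -0.694, 0], [-0.28, -0.742, 0], [-0.2875, -0.7614, 0]], spin=[0, 0.02, 0.05, 0.08, 0.12, 0.15, 0.18, 0.196, 0.196, 0.196])

```text
clock: 27.25
eef_pos: [0.5625, -0.0377, 0.1282]
tcp_rot: [-3.141, -0.002, 2.995]
ft_force: [-0.5, 0.0, -7.3]
finger_gap: 0.0605
gripper_force: 34.9
```

step_arm(jaw=[1, 1, 1, 1, 1, 1, 1, 1, 1, 1], linear=[[0, 0, 0], [0, 0, 0.02], [0, 0, 0.07], [0, 0, 0.12], [0, 0, 0.17], [0, 0, 0.21], [0, 0, 0.245], [0, 0, 0.265], [0, 0, 0.278], [0, 0, 0.279]], spin=[0, 0, 0, 0, 0, 0, 0, 0, 0, 0])

```text
clock: 28.08
eef_pos: [0.5618, -0.034, 0.0183]
tcp_rot: [3.141, -0.0, 2.999]
ft_force: [0.0, 0.1, -6.8]
finger_gap: 0.0601
gripper_force: 34.9
```

step_arm(jaw=[1, 1, -1, -1, -1, -1, -1, -1, -1, -1], linear=[[0, 0, 0], [0, 0, 0], [0, 0, 0], [0, 0, 0], [0, 0, 0], [0, 0, 0], [0, 0, 0], [0, 0, -0.06], [0, 0, -0.16], [0, 0, -0.26]], spin=[0, 0, 0, 0, 0, 0, 0, 0, 0, 0])

```text
clock: 28.92
eef_pos: [0.5612, -0.0348, 0.1229]
tcp_rot: [3.142, -0.002, 2.998]
ft_force: [0.3, 0.2, -0.3]
finger_gap: 0.0938
gripper_force: 0.0
```

```bash
python3 - <<'E'
from h import *
mv([-.2875,-.7614,0],.196);mv([0,0,.279],0);mv([0,0,-.26],0);st();print(goc(.4869,.2640,.13,189.485))
E
```

```text
cmd [ 5.6180e-01 -3.5000e-02  1.2930e-01  1.7182e+02]
cmd [ 5.6180e-01 -3.5000e-02  1.7700e-02  1.7182e+02]
cmd [ 5.6180e-01 -3.5000e-02  1.2170e-01  1.7182e+02]
t 28.92 tcp [ 0.5612 -0.0348  0.1229] rpy [ 1.8000e+02 -1.4000e-01  1.7177e+02] gap 0.0938 F [ 0.3  0.2 -0.3] grip 0.0
('linear', [0.2917, 0.7133, -0.0208], 'spin', np.float64(-0.1963), 'rows', np.float64(7.4))
```

Now the blue block.

step_arm(jaw=[-1, -1, -1, -1, -1, -1, -1, -1, -1, -1], linear=[[0.2917, 0.7133, -0.02], [0.2917, 0.7133, -0.02], [0.2917, 0.7133, -0.02], [0.2917, 0.7133, -0.02], [0.2917, 0.7133, -0.02], [0.2917, 0.7133, -0.02], [0.2917, 0.7133, -0.02], [0.2917, 0.7133, -0.02], [0.2917, 0.7133, -0.02], [0.2917, 0.7133, -0.02]], spin=[-0.196, -0.196, -0.196, -0.196, -0.196, -0.196, -0.196, -0.196, -0.196, -0.196])

```text
clock: 29.75
eef_pos: [0.4871, 0.2646, 0.1302]
tcp_rot: [-3.141, 0.0, -2.976]
ft_force: [-0.0, 0.1, 0.6]
finger_gap: 0.094
gripper_force: 0.0
```

step_arm(jaw=[-1, -1, -1, -1, -1, -1, -1, -1, -1, -1], linear=[[0, 0, 0], [0, 0, 0.05], [0, 0, 0.1], [0, 0, 0.16], [0, 0, 0.21], [0, 0, 0.25], [0, 0, 0.28], [0, 0, 0.297], [0, 0, 0.301], [0, 0, 0.301]], spin=[0, 0, 0, 0, 0, 0, 0, 0, 0, 0])

```text
clock: 30.58
eef_pos: [0.4876, 0.2638, 0.01]
tcp_rot: [3.142, 0.0, -2.978]
ft_force: [-0.5, -0.3, 0.9]
finger_gap: 0.0937
gripper_force: 0.0
```

step_arm(jaw=[1, 1, 1, 1, 1, 1, 1, 1, 1, 1], linear=[[0, 0, 0], [0, 0, 0], [0, 0, 0], [0, 0, 0], [0, 0, 0], [0, 0, 0], [0, 0, 0], [0, 0, 0], [0, 0, 0], [0, 0, 0]], spin=[0, 0, 0, 0, 0, 0, 0, 0, 0, 0])

```text
clock: 31.42
eef_pos: [0.4874, 0.2642, 0.0101]
tcp_rot: [-3.142, 0.0, -2.977]
ft_force: [-1.4, -1.5, 5.8]
finger_gap: 0.0596
gripper_force: 35.0
```

step_arm(jaw=[1, 1, 1, 1, 1, 1, 1, 1, 1, 1], linear=[[0, 0, -0.03], [0, 0, -0.08], [0, 0, -0.15], [0, 0, -0.22], [0, 0, -0.28], [0, 0, -0.3], [0, 0, -0.3], [0, 0, -0.3], [0, 0, -0.3], [0, 0, -0.3]], spin=[0, 0, 0, 0, 0, 0, 0, 0, 0, 0])

```text
clock: 32.25
eef_pos: [0.4866, 0.2639, 0.128]
tcp_rot: [-3.141, -0.003, -2.977]
ft_force: [-0.6, -0.0, -6.7]
finger_gap: 0.0598
gripper_force: 35.0
```

```bash
python3 - <<'E'
from h import *
mv([.2917,.7133,-.02],-.196);mv([0,0,.301],0);mv([0,0,-.3],0);st();print(goc(.6449,-.0467,.1293,171.8))
E
```

```text
cmd [4.8690e-01 2.6400e-01 1.2970e-01 1.8946e+02]
cmd [4.8690e-01 2.6400e-01 9.3000e-03 1.8946e+02]
cmd [4.8690e-01 2.6400e-01 1.2930e-01 1.8946e+02]
t 32.25 tcp [0.4866 0.2639 0.128 ] rpy [-1.7995e+02 -1.7000e-01 -1.7058e+02] gap 0.0598 F [-0.6 -0.  -6.7] grip 34.99936982989311
('linear', [-0.262, -0.8311, -0.0], 'spin', np.float64(0.1962), 'rows', np.float64(8.4))
```

step_arm(jaw=[1, 1, 1, 1, 1, 1, 1, 1, 1, 1], linear=[[-0.021, -0.066, 0], [-0.05, -0.159, 0], [-0.08, -0.254, 0], [-0.11, -0.349, 0], [-0.142, -0.45, 0], [-0.174, -0.552, 0], [-0.206, -0.653, 0], [-0.236, -0.749, 0], [-0.254, -0.806, 0], [-0.262, -0.8311, 0]], spin=[0, 0.02, 0.05, 0.08, 0.12, 0.15, 0.18, 0.196, 0.196, 0.196])

```text
clock: 33.08
eef_pos: [0.6455, -0.0503, 0.128]
tcp_rot: [-3.141, -0.002, 2.995]
ft_force: [-0.3, 0.2, -6.4]
finger_gap: 0.0596
gripper_force: 35.0
```

step_arm(jaw=[1, 1, 1, 1, 1, 1, 1, 1, 1, 1], linear=[[0, 0, 0], [0, 0, 0.02], [0, 0, 0.07], [0, 0, 0.12], [0, 0, 0.17], [0, 0, 0.21], [0, 0, 0.245], [0, 0, 0.265], [0, 0, 0.278], [0, 0, 0.279]], spin=[0, 0, 0, 0, 0, 0, 0, 0, 0, 0])

```text
clock: 33.92
eef_pos: [0.6451, -0.0459, 0.0185]
tcp_rot: [3.141, 0.0, 2.999]
ft_force: [-0.3, 0.0, -6.2]
finger_gap: 0.0597
gripper_force: 35.0
```

step_arm(jaw=[1, 1, -1, -1, -1, -1, -1, -1, -1, -1], linear=[[0, 0, 0], [0, 0, 0], [0, 0, 0], [0, 0, 0], [0, 0, 0], [0, 0, 0], [0, 0, 0], [0, 0, -0.06], [0, 0, -0.16], [0, 0, -0.26]], spin=[0, 0, 0, 0, 0, 0, 0, 0, 0, 0])

```text
clock: 34.75
eef_pos: [0.6443, -0.0466, 0.1227]
tcp_rot: [-3.142, -0.002, 2.998]
ft_force: [1.3, -0.6, 0.5]
finger_gap: 0.0938
gripper_force: 0.0
```

step_arm(jaw=[-1, -1, -1, -1, -1, -1, -1, -1], linear=[[0.15, 0, -0.1], [0.15, 0, -0.16], [0.15, 0, -0.16], [0.15, 0, -0.16], [0.15, 0, -0.16], [0.15, 0, -0.16], [0.15, 0, -0.16], [0.15, 0, -0.16]], spin=[0, 0, 0, 0, 0, 0, 0, 0])

```text
clock: 35.42
eef_pos: [0.5857, -0.0381, 0.1848]
tcp_rot: [-3.142, -0.002, 2.998]
ft_force: [1.1, -0.6, -1.0]
finger_gap: 0.0938
gripper_force: 0.0
```

```bash
cat > v.py <<'E'
from h import *
st(); w=imaging.grab_frame('wrist'); im=w['img'][:,:,::-1].copy()
a=np.radians(-8.2);u=np.array([np.cos(a),np.sin(a)]);v=np.array([-u[1],u[0]])
x0,y0=[int(k)-130 for k in proj(w,[.603,-.041,.03])[0]]; x0=max(x0,0);y0=max(y0,0); S=2.2
im=cv2.resize(im[y0:y0+260,x0:x0+260],None,fx=S,fy=S)
for c in((.562,-.035),(.6449,-.0467)):
    for hu,hv,z in((.022,.03,.056),(.025,.052,.011)):
        q=[np.r_[np.array(c)+i*hu*u+j*hv*v,z] for i,j in((-1,-1),(1,-1),(1,1),(-1,1))]
        cv2.polylines(im,[((proj(w,q)-[x0,y0]+.5)*S).round().astype(int)],True,(0,255,255),1)
import sys; cv2.imwrite(sys.argv[1],im)
E
python3 - <<'E'
from h import *
mv([-.262,-.8311,0],.196);mv([0,0,.279],0);mv([0,0,-.26],0);mv([.15,0,-.16],0)
E
python3 v.py pics/v1.png
```

```text
cmd [ 6.4490e-01 -4.6700e-02  1.2930e-01  1.7182e+02]
cmd [ 6.4490e-01 -4.6700e-02  1.7700e-02  1.7182e+02]
cmd [ 6.4490e-01 -4.6700e-02  1.2170e-01  1.7182e+02]
cmd [ 5.8550e-01 -3.8200e-02  1.8570e-01  1.7182e+02]
t 35.42 tcp [ 0.5857 -0.0381  0.1848] rpy [-1.8000e+02 -1.3000e-01  1.7177e+02] gap 0.0938 F [ 1.1 -0.6 -1. ] grip 0.0
```

View pics/v1.png

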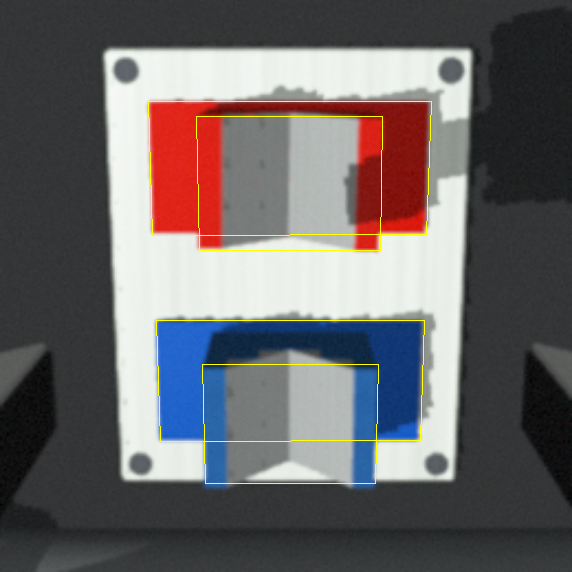

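Both blocks sit in the middle of their pads and line up with them: the drawn outlines coincide to about 1 mm. The bar was checked in the fixture, and the gripper is clear. Handing in.

```bash
python3 - <<'E'
from plant import arm
print(arm.close_job())
E
```

```text
the job is handed in; nothing more can be done
None
```

I handed the job in at about 35 s: the brass bar stands in the white fixture, within about 1 mm of centre, and both V-blocks are back in the middle of their own pads to about 1 mm; I never reached for the specimen or the oil bottle, but did not re-check them at the end.

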